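Ring for the apprentice and show which egg goes where

ROBOT

A 7-joint arm with a two-finger parallel gripper is mounted at the origin on the work surface. World frame = base frame: x ahead of the robot, y to its left, z up, the work surface at z = 0. Lengths are in m, angles in rad, forces in N, time in s.
With the tool pointing down it reaches from about 0.35 to 0.9 m from the base axis. Payload 8.1 kg.
Tool frame: the origin (TCP) lies on the centre line of the jaws, within the pads' length; the fingertips stand 19 mm ahead of it and the grasp point (between the pads) is the TCP; z points along the fingers, y is the direction in which the jaws open and shut (so a half turn about z gives the same grasp; the last joint's range is limited). The gripper opens to 92 mm and grips with 3 to 60 N. Pads are 19 mm wide; open, the fingers measure 130 mm over their backs; the gripper's body (75 mm by 190 mm) begins 47 mm behind the grasp point.
Start: joints at [-1.443, 0.434, 0.025, 1.573, -0.012, 1.134, -0.075], TCP at [0.143, 0.608, 0.246] pointing down, gripper open.
Joint ranges: [-2.62, 2.62], [-0.44, 2.09], [-1.27, 1.32], [0.08, 2.57], [-1.32, 4.46], [0.12, 2], [-2.74, 2.74]. Speed limits (rad/s): [2.22, 2.22, 3.01, 3.01, 3.14, 3.14, 3.14].

INTERFACE

Orientations are given as a rotation vector (axis times angle).
In Python, from cell import monitor, imaging, workorder, outline_of gives the robot as it stands.
- The arm moves only by the tool move_arm, never from a script. Its argument "series" is a list of rows, each a list of 6 numbers: the shift along the world's x, y, z in cm, then the turn, a rotation vector about the world's x, y, z in degrees. A call has 1 to 8 rows; each row shifts and turns the commanded pose from where the row before left it; what a row does not reach is not made up. A row lasts 1/10 s, in which the tool goes at most 50 mm and 8.59 degrees, less where a joint would pass 70% of its speed; a pose out of reach is approached as far as the arm can. A call with a gripper value outside its range is refused whole. "grip" is the opening, from 0 (shut) to 1 (fully open), set as the call begins (left out, the last holds). The fingers move at their own pace and stop on an object; "force" is the grip in N (left out, the last holds). Time passes only in rows, so rows that do not move let the fingers close. It gives the time, the measured TCP pose, the force and the opening at its end, in the units of the state.
- monitor.observe(): the state, without advancing time (a new reading comes with each control period).
- imaging.get_image(name): name is "scene" or "top" or "wrist"; returns a dict with "color" (384x512x3 uint8, red, green, blue), "fx", "fy", "cx", "cy" (pixels), "rvec" (rotation vector, rad) and "tvec" (3), from world to camera coordinates, as OpenCV has them; the wrist camera has in their place "mount" (4x4, takes a point from camera to tool coordinates, whose origin is the TCP and whose axes are the flange's). Camera axes: x right, y down, z forward; pixel columns grow to the right and rows downward; lengths in m; the calibration is good to about 2 mm. A picture is of the moment at which its call begins: read the wrist's pose just before it. There is no depth.
- workorder.sign_off(): hands the job in, once; it reports no verdict.
Trained networks look in the newest picture that a camera, given by its name, has taken for a name from the list of things; names that differ only in an ending like _2 or _b are one class to them, and where a whole thing is asked for, a point or a joint stands for the part that bears it (a point fixed in the world has none). Each returns a list of dicts, best first, with "p" (0 to 1); they miss things now and then, are a little off and sometimes report something else, mostly with a low value. They report only what shows in the picture. A call takes as long as a camera call. They do not tell look-alikes from the thing itself.
- outline_of(camera, thing): "mask" (384x512 bool, what is visible of it) and "rect" ([left, top, width, height] in pixels, round what is visible of it).
The state is a dict: "clock": time; "joints": joint angles; "dq": joint speeds; "joint_efforts": joint torques, N m; "position": TCP position; "ee_rot": TCP orientation; "force": force on the tool from outside, world axes, zero at the start; "ft_torque": the same for the moment, N m; "width": opening from 0.0 (shut) to 1.0 (fully open).
Only numpy, scipy, OpenCV 4.12 (cv2) and the standard library are available. Lean on these libraries where they do the work, as an engineer would, in place of code of your own. Each camera call takes 0.05 s, during which the arm holds its last target. There are 200 camera calls.

TASK

Ring the service bell by pressing its plunger down with the fingertips. Then show the apprentice which egg is next: point down at the tip of the tallest chocolate egg from a few centimetres above it and stay there for about two seconds, then point in the same way at the middle of the empty display stand for about two seconds, and finish still pointing at that stand. Touch nothing but the bell, and do not point at any other egg or figure on the way.

Things in the scene. Friction and masses are not known exactly. Their poses are not given: they have to be found in the camera images.
- bell (a joint): plunger of the service bell, in m: 0 = up at rest, 0.006 = fully down; sprung, about 4 N to push fully down, returns by itself; the bell rings beyond 0.003
- bell_top (a point): centre of the top of the bell's plunger: a flat steel button 26 mm across, on a steel dome 80 mm across on a black foot 88 mm across; its top is 64 mm above the table at rest. The bell is fixed to the table. Moves straight down when pressed
- egg_tall: dark chocolate egg with its blunt end down on a flat chocolate foot, the tallest of three: 140 mm high, 85 mm across; stands loose on a white marble slab 200 x 260 x 12 mm together with the other two eggs. Origin: centre of its underside, z up
- egg_tall_tip (a point): the upper tip of the tallest egg, 140 mm above its underside
- egg_mid: dark chocolate egg with its blunt end down on a flat chocolate foot, 105 mm high, 70 mm across, loose on the same slab; origin: centre of its underside. Not to be pointed at or touched
- egg_mid_tip (a point): the upper tip of the middle-sized egg
- egg_small: dark chocolate egg with its blunt end down on a flat chocolate foot, 80 mm high, 55 mm across, loose on the same slab; origin: centre of its underside. Not to be pointed at or touched
- egg_small_tip (a point): the upper tip of the small egg
- stand_empty: white ceramic display stand with a foot and a round flat top 84 mm across, 40 mm high, fixed to the table; the only one of three equal stands with nothing on it. Origin: centre of its underside, z up
- stand_empty_top (a point): the middle of the empty stand's top face, 40 mm above the table
- stand_rabbit: an equal display stand that carries the chocolate rabbit; origin: centre of its underside
- stand_tree: an equal display stand that carries the chocolate tree; origin: centre of its underside
- rabbit: small chocolate rabbit, 74 mm high, 45 mm across, loose on its stand; origin: centre of its underside
- rabbit_tip (a point): the top of the rabbit
- tree: small chocolate tree of three stacked cones, 62 mm high, 48 mm across, loose on its stand; origin: centre of its underside
- tree_tip (a point): the top of the tree
- spatula: spatula with a white handle, lying loose on the table beyond the stands, to their left, pointing away from the robot, under 40 mm high; bystander
- jar: amber glass jar, 64 mm across, 90 mm high, loose on the table's far side; bystander. Behind it and at the table's left and right edges stands fixed equipment up to 190 mm high
- cup: white ceramic cup, 72 mm across, 70 mm high, loose on the table's far side; bystander
Not all that is in view belongs to the job. Leave any red or yellow look-alike of the part that bears bell alone. What is shaped like the stand_empty but pink is not meant.

How it is judged:
On the way, in this order (a step that is already met when the one before it is completed fails the run):
1. the bell's plunger is pressed with the fingers (beyond 3 mm) (value of joint bell above 0.003 m and contact force between the fingers and anything else above 0.5 N), for 0.04 s.
2. the fingertips dwell just above the tip of the tallest egg for 1.5 s (horizontal distance between the grasp point and egg_tall_tip below 0.025 m and z of the grasp point in the frame of egg_tall_tip between 0.02 and 0.085 m), for 1.5 s.
3. the fingertips dwell just above the middle of the empty stand for 1.5 s (horizontal distance between the grasp point and stand_empty_top below 0.025 m and z of the grasp point in the frame of stand_empty_top between 0.02 and 0.085 m), for 1.5 s.
At the end, for the whole second after the job is handed in: fingers still pointing at the empty stand (grasp point, about 19 mm behind the tips, within 25 mm sideways of its middle and 20 to 85 mm above its top); plunger up (1.5 mm); all eggs, figures and bystanders within 8 mm of their start, eggs and figures at rest and upright (0.1 rad) (all of step 3 and value of joint bell below 0.0015 m and distance of each of egg_tall, egg_mid, egg_small, rabbit, tree, spatula, jar, cup from where it was at the start of the episode below 0.008 m and angle between each of egg_tall, egg_mid, egg_small, rabbit, tree's own z axis and vertical below 0.1 rad and linear speed of each of egg_tall, egg_mid, egg_small, rabbit, tree below 0.02 m/s); the robot touches nothing.
It fails at once if the robot touches an egg, a figure, a display stand, the spatula, the jar or the cup (over 0.3 N) (contact force between any of the fingers, the arm and egg_tall above 0.3 N or contact force between any of the fingers, the arm and stand_empty above 0.3 N or contact force between any of the fingers, the arm and stand_rabbit above 0.3 N or contact force between any of the fingers, the arm and stand_tree above 0.3 N or contact force between any of the fingers, the arm and egg_mid above 0.3 N or contact force between any of the fingers, the arm and egg_small above 0.3 N or contact force between any of the fingers, the arm and rabbit above 0.3 N or contact force between any of the fingers, the arm and tree above 0.3 N or contact force between any of the fingers, the arm and spatula above 0.3 N or contact force between any of the fingers, the arm and jar above 0.3 N or contact force between any of the fingers, the arm and cup above 0.3 N).
It fails at once if an egg, figure or bystander is moved or lifted by more than 8 mm (distance of any of egg_tall, egg_mid, egg_small, rabbit, tree, spatula, jar, cup from where it was at the start of the episode above 0.008 m).
It fails at once if the fingers point at another egg or at a figure (grasp point within 20 mm sideways of its tip and less than 50 mm above it) ((horizontal distance between the grasp point and egg_mid_tip below 0.02 m and z of the grasp point in the frame of egg_mid_tip between -0.02 and 0.05 m) or (horizontal distance between the grasp point and egg_small_tip below 0.02 m and z of the grasp point in the frame of egg_small_tip between -0.02 and 0.05 m) or (horizontal distance between the grasp point and rabbit_tip below 0.02 m and z of the grasp point in the frame of rabbit_tip between -0.02 and 0.05 m) or (horizontal distance between the grasp point and tree_tip below 0.02 m and z of the grasp point in the frame of tree_tip between -0.02 and 0.05 m)).
It also fails if it takes over 56 s, if anything falls off the work surface, if the arm or the gripper's body presses on something with over 40 N, if the wrist force passes 120 N, or if a joint passes its speed limit or range.

## Working session

There is one attempt and no reset: what is moved stays moved. The work goes in short steps, Python scripts to look and compute and a tool call to move; the robot and the scene stay as the last step left them, time stands still between calls to the robot, and variables do not carry over. Pictures are saved under pics/ and viewed, about 8 in all and at most 12, crops included, and the job is handed in when it is done.

Besides the shell and the picture viewer there is one more tool, called after "Call:" as name([rows], argument=value, ...), one row to a line, values as JSON. move_arm: Moves the arm, as the interface text tells. Its arguments: {"type":"object","properties":{"series":{"type":"array"},"grip":{"type":"number"},"force":{"type":"number"}},"required":["series"]}

```bash
mkdir -p pics; cat > h.py <<'E'
import numpy as np, cv2
from cell import monitor, imaging, workorder, outline_of
def ray(im,u,v):
    R=cv2.Rodrigues(np.array(im["rvec"],float))[0]; t=np.array(im["tvec"],float).ravel()
    d=R.T@np.array([(u-im["cx"])/im["fx"],(v-im["cy"])/im["fy"],1.]); return -R.T@t,d
def atz(im,u,v,z):
    o,d=ray(im,u,v); return o+d*(z-o[2])/d[2]
def proj(im,P):
    K=np.array([[im["fx"],0,im["cx"]],[0,im["fy"],im["cy"]],[0,0,1.]])
    return cv2.projectPoints(np.array(P,float).reshape(-1,1,3),np.array(im["rvec"],float),np.array(im["tvec"],float),K,None)[0].reshape(-1,2)
def save(im,n,crop=None,s=1.5):
    c=im["color"][:,:,::-1]
    if crop: l,t,w,h=crop; c=c[t:t+h,l:l+w]
    cv2.imwrite("pics/"+n,cv2.resize(c,None,fx=s,fy=s,interpolation=cv2.INTER_CUBIC))
E
python3 - <<'E'
from h import *
print(monitor.observe())
for n in("scene","top"):
    im=imaging.get_image(n); save(im,n+"0.png")
    print(n,im["fx"],-cv2.Rodrigues(np.array(im["rvec"]))[0].T@np.array(im["tvec"]))
    for th in("bell","egg_tall","egg_mid","egg_small","stand_empty","rabbit","tree","spatula","jar","cup"):
        print(th,[(round(d["p"],2),d["rect"]) for d in outline_of(n,th)][:5])
E
```

```text
{'clock': 0.0, 'joints': array([-1.44263123,  0.43521432,  0.02497725,  1.57412815, -0.0115951 ,
        1.13397964, -0.07507936]), 'dq': array([-0.0027934 ,  0.00175737, -0.00045604, -0.00046352,  0.00078141,
       -0.00167341,  0.00165447]), 'joint_efforts': array([ 2.94012416e-04, -6.67854309e+01,  9.84760299e-01, -3.14465082e+01,
       -6.05958584e-02,  4.26241430e-02,  1.70774974e-04]), 'position': array([0.14289702, 0.60793919, 0.24493837]), 'ee_rot': array([-3.61757346e-01, -3.12066079e+00,  2.48839436e-03]), 'force': array([-0.76674333, -1.0270353 ,  1.01263445]), 'ft_torque': array([-0.00616208,  0.05292272,  0.01199231]), 'width': 0.9989985746185204}
scene 484.444800226182 [1.48549214 0.89116423 1.01529917]
bell [(0.34, [329.2, 252.2, 16.8, 21.0])]
egg_tall [(0.78, [243.4, 181.8, 25.8, 41.8]), (0.54, [330.5, 252.2, 15.1, 21.7]), (0.19, [276.7, 221.5, 16.9, 22.8])]
egg_mid [(0.64, [237.6, 174.2, 18.1, 27.2])]
egg_small [(0.64, [209.7, 185.5, 19.4, 20.9])]
stand_empty [(0.76, [315.8, 214.1, 25.4, 23.8]), (0.72, [351.9, 203.5, 21.9, 18.3])]
rabbit [(0.47, [278.4, 222.8, 16.3
[... 224 characters left out ...]
37.7, 172.2, 20.7, 27.5])]
top 350.5178322170113 [0.27911401 0.01986903 1.2675026 ]
bell [(0.53, [394.8, 223.4, 6.7, 8.5]), (0.39, [351.8, 176.3, 7.5, 3.7]), (0.37, [354.7, 216.6, 8.5, 7.5])]
egg_tall [(0.82, [240.2, 168.2, 24.5, 24.3])]
egg_mid [(0.81, [274.2, 188.5, 19.1, 15.9])]
egg_small [(0.7, [282.9, 161.0, 19.2, 15.7]), (0.35, [148.0, 168.3, 23.5, 18.6])]
stand_empty [(0.78, [183.9, 204.0, 22.9, 26.7]), (0.76, [173.7, 247.6, 25.1, 24.5])]
rabbit []
tree [(0.48, [155.4, 172.2, 10.8, 13.6])]
spatula [(0.94, [130.6, 163.0, 20.0, 77.2])]
jar [(0.75, [315.4, 116.1, 18.8, 22.6]), (0.71, [283.9, 159.1, 16.1, 16.5])]
cup [(0.93, [234.0, 113.9, 16.8, 24.7]), (0.26, [148.3, 169.7, 23.6, 17.2])]
```

View pics/scene0.png

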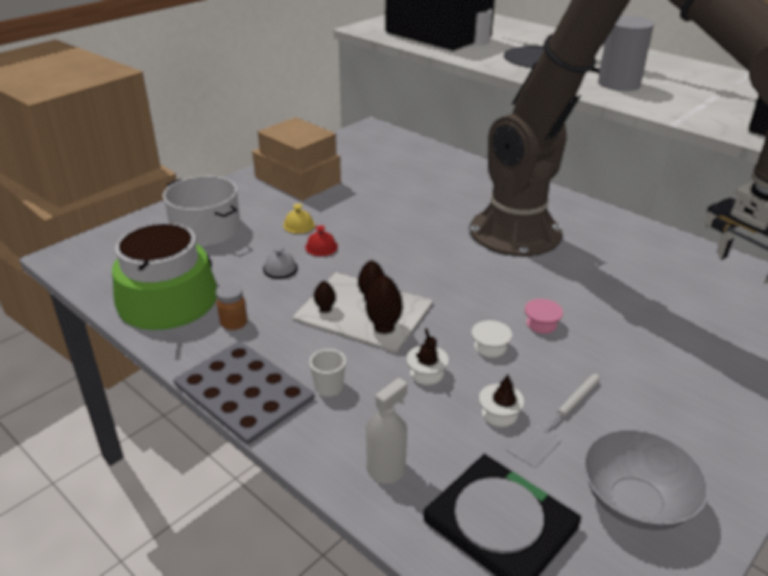

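View pics/top0.png

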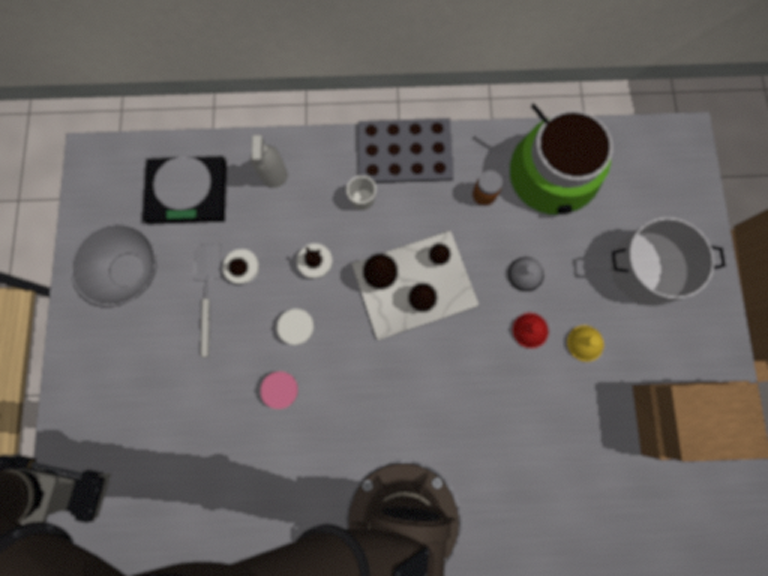

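The two views show these candidates, in viewed pixels:
- **Bells (top view):** steel (526,273), red (530,330) and yellow (586,343). I choose steel.
- **Stands (top view):** white and empty (295,327), pink (278,390), rabbit (313,260), tree (240,266). I choose the white empty one.
- **Eggs (top view):** tallest (380,270), mid (423,297), small (440,254). The tallest is at scene (383,300).

Next I measure these and check the choice in one crop.

```bash
python3 - <<'E'
from h import *
T=imaging.get_image("top"); S=imaging.get_image("scene")
g=lambda u,v,z:np.round(atz(T,u/1.5,v/1.5,z),3)
bell=g(526,273,.03); 
print("bell",bell,"red",g(530,330,.03),"yel",g(586,343,.03))
print("stand",g(295,327,.04),"rabbit",g(313,260,.04),"tree",g(240,266,.04))
# dark-colour blobs in top
def cen(box,f):
    l,t,w,h=box; c=T["color"][t:t+h,l:l+w].astype(int); m=f(c); v,u=np.nonzero(m)
    return u.mean()+l,v.mean()+t,u.min()+l,u.max()+l,v.min()+t,v.max()+t,m.sum()
for n,b,z in(("tall",(238,164,30,32),.06+.012),("mid",(270,186,24,24),.05+.012),("small",(282,158,22,22),.045)):
    r=cen(b,lambda c:c.sum(2)<180); print(n,np.round(r,1),np.round(atz(T,r[0],r[1],z),3))
r=cen((180,200,34,34),lambda c:c.min(2)>165); print("stand",np.round(r,1),np.round(atz(T,r[0],r[1],.04),3),T["color"][218,197],T["color"][200,182])
# check projections into both
pts={}
tall=atz(T,*cen((238,164,30,32),lambda c:c.sum(2)<180)[:2],.07); st=atz(T,r[0],r[1],.04)
P=[[bell[0],bell[1],.064],[bell[0],bell[1],0],[tall[0],tall[1],.152],[tall[0],tall[1],.012],st]
out=[]
for im,bx in((T,(180,150,190,90)),(S,(165,130,190,150))):
    l,t,w,h=bx; c=cv2.resize(im["color"][t:t+h,l:l+w,::-1],None,fx=4,fy=4,interpolation=cv2.INTER_CUBIC)
    for p in proj(im,P): cv2.drawMarker(c,tuple(int(x) for x in ((p-[l,t]+.5)*4)),(0,255,0),0,12,1)
    out.append(c)
cv2.imwrite("pics/c.png",cv2.resize(np.vstack(out),None,fx=.62,fy=.62,interpolation=cv2.INTER_AREA))
E
```

```text
bell [ 0.551 -0.318  0.03 ] red [ 0.413 -0.315  0.03 ] yel [ 0.378 -0.444  0.03 ]
stand [0.438 0.237 0.04 ] rabbit [0.599 0.194 0.04 ] tree [0.59  0.369 0.04 ]
tall [252.7 180.4 242.  263.  169.  191.  398. ] [0.559 0.035 0.072]
mid [281. 198. 273. 290. 190. 206. 248.] [ 0.495 -0.062  0.062]
small [292.2 169.2 286.  299.  163.  175.  137. ] [ 0.602 -0.108  0.045]
stand [196.6 217.3 186.  207.  207.  228.  388. ] [0.44  0.237 0.04 ] [191 188 179] [122 121 123]
```

View pics/c.png

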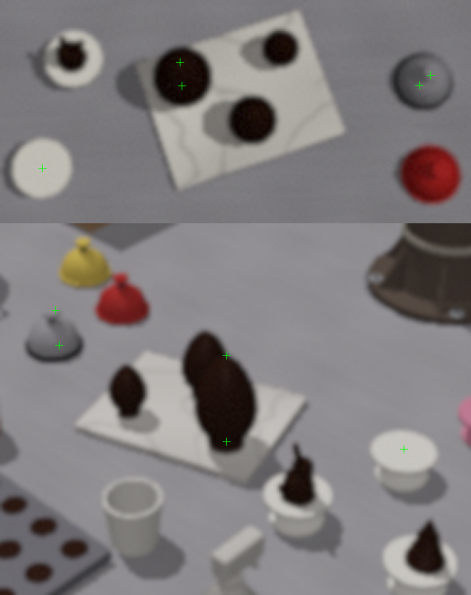

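The crop confirms the choices: steel bell at left (52,335), empty white stand (404,449), and tallest egg with its tip marker at (226,355). The markers agree in both views to a few mm. Next I shut the jaws and travel high towards the bell.

Call:
move_arm([
  [2.6,-2,0.7,0,0,0],
  [2.6,-2,0.7,0,0,0],
  [2.6,-2,0.7,0,0,0],
  [2.6,-2,0.7,0,0,0],
  [2.6,-2,0.7,0,0,0],
  [2.6,-2,0.7,0,0,0],
  [2.6,-2,0.7,0,0,0],
  [2.6,-2,0.7,0,0,0],
], grip=0)

```text
clock: 2.0
position: [0.352, 0.4475, 0.3022]
ee_rot: [0.362, 3.121, 0.0]
force: [0.5, 0.3, 0.3]
width: 0.357
```

Call:
move_arm([
  [2,-4,0,0,0,0],
  [2,-4,0,0,0,0],
  [2,-4,0,0,0,0],
  [2,-4,0,0,0,0],
  [2,-4,0,0,0,0],
  [2,-4,0,0,0,0],
  [2,-4,0,0,0,0],
  [2,-4,0,0,0,0],
])

```text
clock: 2.8
position: [0.5116, 0.1267, 0.302]
ee_rot: [0.361, 3.12, 0.001]
force: [0.9, -0.3, 0.4]
width: 0.005
```

Call:
move_arm([
  [0.5,-4,0,0,0,0],
  [0.5,-4,0,0,0,0],
  [0.5,-4,0,0,0,0],
  [0.5,-4,0,0,0,0],
  [0.5,-4,0,0,0,0],
  [0.5,-4,0,0,0,0],
  [0.5,-4,0,0,0,0],
  [0,0,0,0,0,0],
])

```text
clock: 3.6
position: [0.5453, -0.1583, 0.3021]
ee_rot: [0.375, 3.118, -0.005]
force: [-0.4, -0.5, 1.0]
width: 0.006
```

Call:
move_arm([
  [0.1,-3.2,-1,0,0,0],
  [0.1,-3.2,-1,0,0,0],
  [0.1,-3.2,-2,0,0,0],
  [0.1,-3.2,-2,0,0,0],
  [0.1,-3.2,-2,0,0,0],
  [0,0,-3,0,0,0],
  [0,0,-3,0,0,0],
  [0,0,0,0,0,0],
])

```text
clock: 4.4
position: [0.549, -0.3098, 0.1579]
ee_rot: [-0.361, -3.114, -0.004]
force: [-0.8, 0.8, -0.3]
width: 0.005
```

```bash
python3 - <<'E'
from h import *
o=monitor.observe(); p=o["position"]; R=cv2.Rodrigues(o["ee_rot"])[0]; print(p)
W=imaging.get_image("wrist"); S=imaging.get_image("scene"); M=np.array(W["mount"])
R2=R@M[:3,:3]; t2=R@M[:3,3]+p; W["rvec"]=cv2.Rodrigues(R2.T)[0]; W["tvec"]=-R2.T@t2
P=[[.551,-.318,.064],p,p+R@[0,0,.019]]
c=W["color"][:,:,::-1].copy()
for q in proj(W,P): print(q); cv2.drawMarker(c,tuple(int(x) for x in q),(0,255,0),0,12,1)
d=S["color"][130:230,150:250,::-1].copy(); d=cv2.resize(d,(384,384),interpolation=cv2.INTER_CUBIC)
for q in proj(S,P): cv2.drawMarker(d,tuple(int(x) for x in ((q-[150,130]+.5)*3.84)),(0,255,0),0,10,1)
cv2.imwrite("pics/w.png",cv2.resize(np.hstack([c,d]),None,fx=.85,fy=.85))
E
```

```text
[ 0.54899818 -0.30975736  0.15785261]
[246.80229973 203.15866396]
[256.03420901 245.09728449]
[255.89067837 231.56512832]
```

View pics/w.png

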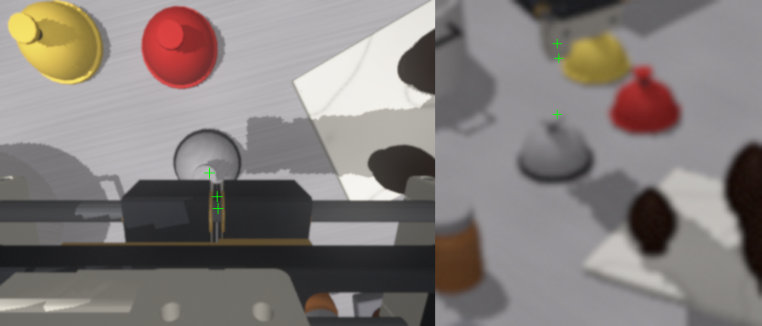

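The wrist view puts the button about 10 mm from the fingers, at (207,172). In the scene view the knob is at (553,120), so the estimate is about 4 mm off. I correct to about (0.554, -0.319), then descend and press.

Call:
move_arm([
  [0.5,-0.9,0,0,0,0],
  [0,0,-2.5,0,0,0],
  [0,0,-2.5,0,0,0],
  [0,0,-1.5,0,0,0],
  [0,0,-0.5,0,0,0],
  [0,0,0,0,0,0],
  [0,0,0,0,0,0],
])

```text
clock: 5.2
position: [0.5568, -0.3211, 0.093]
ee_rot: [0.362, 3.119, -0.001]
force: [0.5, -0.1, 0.3]
width: 0.003
```

Call:
move_arm([
  [0,0,-0.4,0,0,0],
  [0,0,-0.3,0,0,0],
  [0,0,-0.2,0,0,0],
  [0,0,0,0,0,0],
  [0,0,0,0,0,0],
])

```text
clock: 5.7
position: [0.556, -0.3205, 0.0828]
ee_rot: [-0.362, -3.121, -0.0]
force: [-0.2, -0.2, 0.2]
width: 0.005
```

Call:
move_arm([
  [0,0,-0.3,0,0,0],
  [0,0,-0.2,0,0,0],
  [0,0,0,0,0,0],
  [0,0,0,0,0,0],
  [0,0,0,0,0,0],
])

```text
clock: 6.2
position: [0.5562, -0.3207, 0.078]
ee_rot: [0.362, 3.12, -0.0]
force: [0.2, 0.3, 3.6]
width: 0.005
```

A 3.6 N reading at about 5 mm of travel fits a press beyond 3 mm. I'll go slightly further to be sure, then release.

Call:
move_arm([
  [0,0,-0.1,0,0,0],
  [0,0,0,0,0,0],
  [0,0,0,0,0,0],
])

```text
clock: 6.5
position: [0.5562, -0.3207, 0.0774]
ee_rot: [0.362, 3.12, -0.0]
force: [-1.1, 1.4, 8.6]
width: 0.0
```

```bash
python3 - <<'E'
from h import *
for i in range(3):
    imaging.get_image("wrist"); o=monitor.observe(); print(o["position"].round(4),o["force"].round(2))
E
```

```text
[ 0.5562 -0.3207  0.0774] [-1.12  1.18  8.63]
[ 0.5562 -0.3207  0.0774] [-1.01  0.95  8.35]
[ 0.5562 -0.3207  0.0774] [-2.21  2.32  9.23]
```

The plunger bottomed out at about 8.6 N, so the bell has rung. Now I go up and across to the tallest egg at (0.559, 0.035).

Call:
move_arm([
  [0,0,2,0,0,0],
  [0,0,4,0,0,0],
  [0,0,4,0,0,0],
  [0,0,4,0,0,0],
  [0,0,4,0,0,0],
  [0,0,2,0,0,0],
  [0,0,0,0,0,0],
])

```text
clock: 7.35
position: [0.557, -0.3215, 0.2799]
ee_rot: [0.361, 3.116, -0.002]
force: [-0.2, -0.1, -0.8]
width: 0.007
```

Call:
move_arm([
  [0,4,0,0,0,0],
  [0,4,0,0,0,0],
  [0,4,0,0,0,0],
  [0,4,0,0,0,0],
  [0,4,0,0,0,0],
  [0,4,0,0,0,0],
  [0,4,0,0,0,0],
  [0,0,0,0,0,0],
])

```text
clock: 8.15
position: [0.5554, -0.0333, 0.2749]
ee_rot: [-0.347, -3.119, -0.004]
force: [-0.4, -0.2, 0.1]
width: 0.003
```

Call:
move_arm([
  [0.1,3,0,0,0,0],
  [0.1,3,0,0,0,0],
  [0,1,0,0,0,0],
  [0,0,-2,0,0,0],
  [0,0,-1.5,0,0,0],
  [0,0,-1,0,0,0],
  [0,0,0,0,0,0],
  [0,0,0,0,0,0],
])

```text
clock: 8.95
position: [0.558, 0.0289, 0.2318]
ee_rot: [-0.363, -3.12, 0.0]
force: [-0.2, -0.1, 0.5]
width: 0.0
```

```bash
python3 - <<'E'
from h import *
o=monitor.observe(); p=o["position"]; R=cv2.Rodrigues(o["ee_rot"])[0]; print(p)
S=imaging.get_image("scene"); P=[p+R@[0,0,.019],[.559,.035,.152]]
l,t,w,h=190,110,150,130
d=cv2.resize(S["color"][t:t+h,l:l+w,::-1],None,fx=4,fy=4,interpolation=cv2.INTER_CUBIC)
for q in proj(S,P): cv2.drawMarker(d,tuple(int(x) for x in ((q-[l,t]+.5)*4)),(0,255,0),0,10,1)
cv2.imwrite("pics/e.png",d)
E
```

```text
[0.55801196 0.02888402 0.23175548]
```

View pics/e.png

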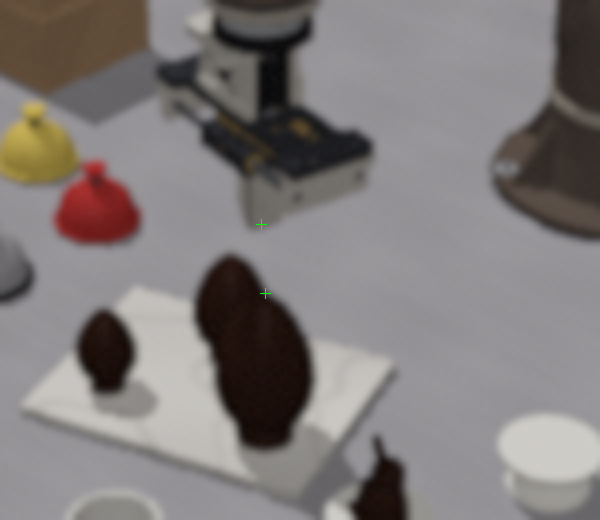

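The fingers are over the tall egg's tip (265,293), with the other eggs clear. I lower 3 cm, shift 5 mm and hold.

Call:
move_arm([
  [0,0.5,-1,0,0,0],
  [0,0,-1,0,0,0],
  [0,0,-0.8,0,0,0],
  [0,0,0,0,0,0],
  [0,0,0,0,0,0],
  [0,0,0,0,0,0],
  [0,0,0,0,0,0],
  [0,0,0,0,0,0],
])

```text
clock: 9.8
position: [0.5582, 0.0344, 0.204]
ee_rot: [0.362, 3.12, 0.0]
force: [0.4, 0.2, 0.1]
width: 0.005
```

Call:
move_arm([
  [0,0,0,0,0,0],
  [0,0,0,0,0,0],
  [0,0,0,0,0,0],
  [0,0,0,0,0,0],
  [0,0,0,0,0,0],
  [0,0,0,0,0,0],
  [0,0,0,0,0,0],
  [0,0,0,0,0,0],
])

```text
clock: 10.6
position: [0.558, 0.0344, 0.2037]
ee_rot: [-0.362, -3.121, -0.0]
force: [-0.5, -0.2, -0.1]
width: 0.004
```

Call:
move_arm([
  [0,0,0,0,0,0],
  [0,0,0,0,0,0],
  [0,0,0,0,0,0],
  [0,0,0,0,0,0],
  [0,0,0,0,0,0],
  [0,0,0,0,0,0],
  [0,0,0,0,0,0],
  [0,0,0,0,0,0],
])

```text
clock: 11.4
position: [0.558, 0.0344, 0.2037]
ee_rot: [0.362, 3.121, 0.0]
force: [-0.3, -0.4, 0.1]
width: 0.005
```

Call:
move_arm([
  [0,0,3,0,0,0],
  [0,0,3,0,0,0],
  [-2,3,0,0,0,0],
  [-2,3.4,0,0,0,0],
  [-2,3.4,0,0,0,0],
  [-2,3.4,0,0,0,0],
  [-2,3.4,0,0,0,0],
  [-1.8,3.6,0,0,0,0],
])

```text
clock: 12.2
position: [0.4389, 0.2374, 0.264]
ee_rot: [0.362, 3.12, 0.0]
force: [1.1, 0.6, 0.2]
width: 0.006
```

Call:
move_arm([
  [0,0,0,0,0,0],
  [0,0,-2,0,0,0],
  [0,0,-3,0,0,0],
  [0,0,-3,0,0,0],
  [0,0,-2,0,0,0],
  [0,0,0,0,0,0],
  [0,0,0,0,0,0],
])

```text
clock: 12.9
position: [0.4403, 0.2362, 0.1642]
ee_rot: [0.363, 3.121, -0.0]
force: [0.3, -0.4, -0.1]
width: 0.005
```

```bash
python3 - <<'E'
from h import *
o=monitor.observe(); p=o["position"]; R=cv2.Rodrigues(o["ee_rot"])[0]; print(p)
S=imaging.get_image("scene"); P=[p+R@[0,0,.019],[.44,.237,.04]]
l,t,w,h=230,110,150,150
d=cv2.resize(S["color"][t:t+h,l:l+w,::-1],None,fx=3.9,fy=3.9,interpolation=cv2.INTER_CUBIC)
for q in proj(S,P): cv2.drawMarker(d,tuple(int(x) for x in ((q-[l,t]+.5)*3.9)),(0,255,0),0,10,1)
cv2.imwrite("pics/s.png",d)
E
```

```text
[0.4403303  0.23619493 0.16415533]
```

View pics/s.png

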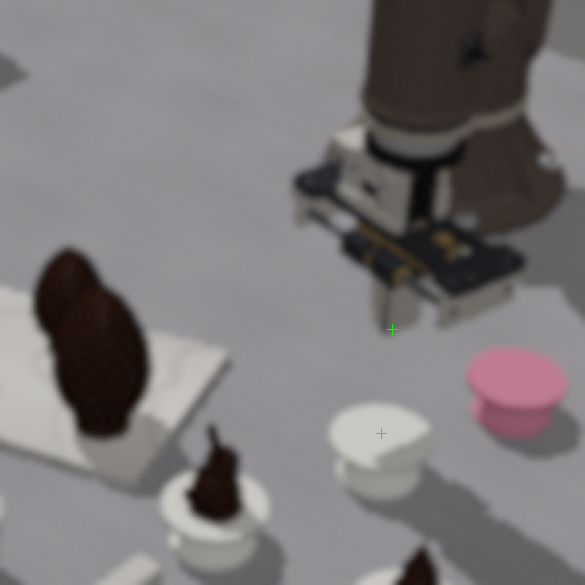

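The fingers are centred over the white empty stand, whose middle is at (381,433), and the path down is clear. I lower to about 55 mm above its top and hold.

Call:
move_arm([
  [0,0,-2.5,0,0,0],
  [0,0,-2.5,0,0,0],
  [0,0,-1.5,0,0,0],
  [0,0,-0.4,0,0,0],
  [0,0,0,0,0,0],
  [0,0,0,0,0,0],
  [0,0,0,0,0,0],
  [0,0,0,0,0,0],
])

```text
clock: 13.75
position: [0.4404, 0.2367, 0.0955]
ee_rot: [0.362, 3.12, 0.002]
force: [0.3, 0.6, -0.0]
width: 0.009
```

Call:
move_arm([
  [0,0,0,0,0,0],
  [0,0,0,0,0,0],
  [0,0,0,0,0,0],
  [0,0,0,0,0,0],
  [0,0,0,0,0,0],
  [0,0,0,0,0,0],
  [0,0,0,0,0,0],
  [0,0,0,0,0,0],
])

```text
clock: 14.55
position: [0.44, 0.2364, 0.0947]
ee_rot: [-0.362, -3.121, 0.0]
force: [-0.6, -0.0, 0.4]
width: 0.005
```

Call:
move_arm([
  [0,0,0,0,0,0],
  [0,0,0,0,0,0],
  [0,0,0,0,0,0],
  [0,0,0,0,0,0],
  [0,0,0,0,0,0],
  [0,0,0,0,0,0],
  [0,0,0,0,0,0],
  [0,0,0,0,0,0],
])

```text
clock: 15.35
position: [0.44, 0.2364, 0.0947]
ee_rot: [0.362, 3.121, 0.0]
force: [-0.2, -0.2, -0.7]
width: 0.005
```

```bash
python3 - <<'E'
from h import *
o=monitor.observe(); print(o["clock"],o["position"],o["force"])
c=imaging.get_image("scene"); save(c,"end.png",(80,110,300,200),2.5)
E
```

```text
15.35 [0.44000419 0.23644631 0.09473473] [-0.24208933 -0.15044579 -0.7358116 ]
```

View pics/end.png

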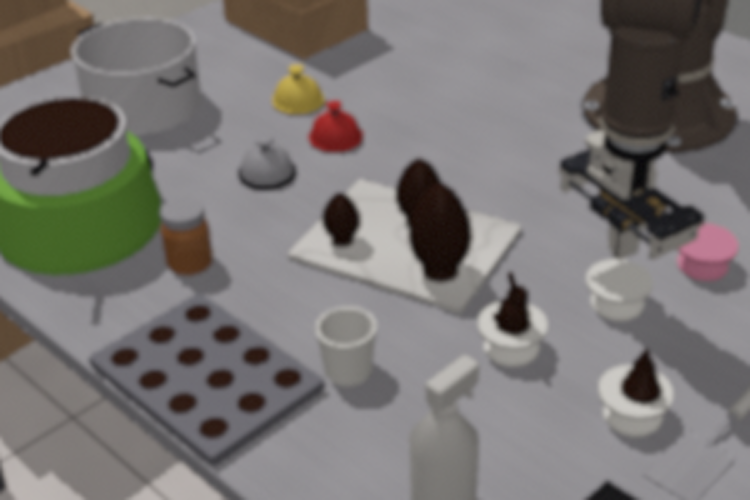

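The fingers point at the empty stand (618,280) and everything in view stands where it did, so I hand in.

```bash
python3 -c "
from cell import workorder; print(workorder.sign_off())"
```

```text
the job is handed in; nothing more can be done
None
```

The job is handed in at about 15.4 s of the 56 s allowed; no verdict came back.

- **Bell:** I pressed the steel bell's plunger to its stop with the shut fingertips. The force read 3.6 N about 5 mm down, then about 8.6 N at the stop, so I take it to have rung. I did not hear or read the ring itself.
- **Tallest egg:** I held the grasp point about 52 mm above its tip for about 2 s.
- **Empty stand:** I held about 55 mm above the white stand for about 2 s and finished there. The last pose was (0.440, 0.236, 0.095), against a measured stand middle of (0.440, 0.237, 0.040).

**Last checks:** the force on the tool was within noise. The final picture, compared by eye, showed all eggs, figures, the jar and the cup upright and in place. It caught only part of the spatula, which the arm never came near. I could not read the plunger's return directly, but in that picture it looks up.

**One disagreement:** my first bell estimate was about 4 mm off between the two cameras. I corrected it before pressing.

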